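# Clip the lock-out snap hook onto the paper cutter's staple

## Robot

A 6-joint arm with a two-finger parallel gripper is mounted at the origin on the work surface. World frame = base frame: x ahead of the robot, y to its left, z up, the work surface at z = 0. Lengths are in m, angles in rad, forces in N, time in s.
With the tool pointing down it reaches from about 0.4 to 0.825 m from the base axis. Payload 7 kg.
Tool frame: the origin (TCP) lies at the very end of the fingers, on their centre line; the grasp point (between the pads) lies 19 mm behind it (tcp_to_grasp is the distance from the TCP to the grasp point, in m); x points along the fingers, z is the direction in which the jaws open and shut, and the axes are right-handed (so a half turn about x gives the same grasp; the last joint's range is limited). The gripper opens to 88 mm and grips with 3 to 60 N. Pads are 19 mm wide; open, the fingers measure 130 mm over their backs; the gripper's body (78 mm by 193 mm) begins 47 mm behind the grasp point.
Start: joints at [1.409, 0.359, 0.012, 0, -1.224, -0.288], TCP at [0.293, 0.608, 0.227] pointing down, gripper open.
Joint ranges: [-3.07, 3.07], [-1.43, 2.12], [-1.02, 1.25], [-3.03, 1.67], [-3.05, -0], [-3.03, 3.03]. Speed limits (rad/s): [2.39, 2.39, 3.01, 3.14, 3.14, 3.14].

## Interface

Orientations are given as [roll, pitch, yaw] about the fixed x, y, z axes, in that order (R = Rz(yaw) Ry(pitch) Rx(roll)).
In Python, from station import get_state, grab_frame, job_done, tcp_to_grasp gives the robot as it stands. The module is installed in compiled form; this text tells all that it offers.
- The arm moves only by the shell command python3 -m crank 'ROWS' [FORCE]. ROWS is JSON, a list of rows, each a list of 7 numbers: the shift along the tool's x, y, z in m, then the turn, a rotation vector about the tool's x, y, z in rad, then the opening, from 0 (shut) to 1 (fully open). In form: [[x, y, z, wx, wy, wz, fingers], ...]. A call has 1 to 10 rows; each row is the pose to reach, as a shift and turn from the pose commanded when the call began, along the tool's axes at that moment; what a row does not reach only later rows make up. A row lasts 1/8 s, in which the tool goes at most 62.5 mm and 10.7 degrees, less where a joint would pass 70% of its speed; a pose out of reach is approached as far as the arm can. A call with a gripper value outside its range is refused whole. The fingers move at their own pace and stop on an object; FORCE is the grip in N (left out, the last holds). Time passes only in rows, so rows that repeat a pose let the fingers close. It gives the time, the measured TCP pose, the force and the opening at its end, in the units of the state.
- get_state(): the state, without advancing time (a new reading comes with each control period).
- grab_frame(name): name is "scene" or "side" or "wrist"; returns a dict with "pixels" (400x640x3 uint8, red, green, blue), "vfov" (degrees; the focal length in pixels is half the picture's height over the tangent of half this angle, whatever the lens; pixels are square), "cx", "cy" (the principal point, pixels), "extrinsics" (4x4, takes a point from world to camera coordinates). Camera axes: x right, y up, looking along -z (the intrinsics and any distortion apply to the point x, -y, -z); pixel columns grow to the right and rows downward; lengths in m; the calibration is good to about 2 mm. A picture is of the moment at which its call begins. There is no depth.
- job_done(): hands the job in, once; it reports no verdict.
The state is a dict: "t": time; "q": joint angles; "qd": joint speeds; "joint_efforts": joint torques, N m; "eef_pos": TCP position; "ee_rot": TCP orientation; "force": force on the tool from outside, world axes, zero at the start; "moment": the same for the moment, N m; "width": finger opening in m.
Only numpy, scipy, OpenCV 4.12 (cv2) and the standard library are available. Lean on these libraries where they do the work, as an engineer would, in place of code of your own. Each camera call takes 0.05 s, during which the arm holds its last target.

## Task

The paper cutter is being locked off for cleaning: pick up the snap hook and push it, mouth first, onto the upright bar of the staple on the green isolator housing until its sprung gate has been pushed in and flicks shut behind the bar. Then, still holding it, pull it straight back with about 10 N to feel that the closed gate holds it, and let go, leaving it standing on the table, hooked on the bar. Never load the hook against the staple or housing with more than 15 N, and do not disturb the booklets, spanner or tape roll.

Things in the scene. Friction and masses are not known exactly. Their poses are not given: they have to be found in the camera images.
- hook_grip (a point): centre of the loose snap hook's grip, an upright black block 56 mm long (x), 24 mm wide (y), 44 mm high, standing on the table; this point is 22 mm above its underside. Grasp it across y. x points forward along the hook to the mouth of its steel jaw, y left, z up. The whole hook weighs 0.18 to 0.38 kg
- hook: the same hook, origin under the grip's centre, same axes. Jaw: a flat fork 12 mm high, 16 to 28 mm above the underside; back wall 50 mm ahead of the grip's centre, prong tips flared, 93 mm ahead; it spans y -18 to +23 mm, free inside from -8 to +13 mm. A 19 mm gate bars the mouth, hinged on the +y prong at x 81, y 11 mm
- hook_seat (a point): where the bar's centre lies when the bar bottoms in the jaw: 55 mm ahead (x) of hook_grip, same height and axes. With the gate shut, a bar inside the jaw is 0 to about 15 mm ahead of this point, one still outside at least 29 mm. The gate can flick shut only once the bar is within about 6 mm of it
- gate (a joint): angle of the hook's sprung gate: 0 = shut, grows as it is pushed in towards the seat, up to 1.25 (folded along the +y prong). It opens inward only; its spring shuts it by itself. Pushing it in takes roughly 5 to 9 N along the hook
- staple_bar (a point): nominal centre of the staple's upright bar, 22 mm above the table. x points from the bar into the housing (the push direction), y left, z up. The staple is screwed in more or less far: the real bar (not measured) stands up to 5.5 mm nearer or farther along x. It sits in stiff rubber and yields about 1 mm per 15 N along x
- stand: green isolator housing, fixed, with a steel staple; origin on the table under staple_bar, same axes. Bar 10 mm in diameter, from the table to 48 mm; 10 mm arms at its top (to 53 mm high) and foot (to 11 mm) carry it. Housing front 56 mm behind the bar, 160 mm wide, 85 mm high, with a rotary switch on top to 105 mm
- booklets: bystander: bound pile of small booklets, 148 x 105 x 37 mm, lying flat; origin at the centre of its underside
- spanner: bystander: steel spanner 150 mm long, lying on the table along its x; origin at the centre of its underside
- tape: bystander: roll of clear tape, 90 mm outside, 24 mm high, lying flat; origin at the centre of its underside
Mind the look-alikes: they are no part of the job. Of the things that look like the hook, the smaller one is meant. There is more than one size of the stand; the one meant has the size given above.

How it is judged:
By the outcome, as a careful person would: the job done as asked, in the order asked, and still so for the second after the job is handed in, with the robot touching nothing.
It also fails if it takes over 64 s, if anything falls off the work surface, if the arm or the gripper's body presses on something with over 40 N, if the wrist force passes 120 N, or if a joint passes its speed limit or range.

## Working session

There is one attempt and no reset: what is moved stays moved. The work goes in short steps, Python scripts to look and compute and a shell command to move; the robot and the scene stay as the last step left them, time stands still between calls to the robot, and variables do not carry over. Pictures are saved under pics/ and viewed, and the job is handed in when it is done.

```bash
mkdir -p pics; python3 - <<'E'
from station import *
import cv2,numpy as np
s=get_state(); print(s); print(tcp_to_grasp)
for n in ["scene","side","wrist"]:
    f=grab_frame(n); cv2.imwrite(f"pics/{n}0.png",f["pixels"][:,:,::-1]); print(n,{k:v for k,v in f.items() if k!="pixels"})
E
```

```text
{'t': 0.0, 'q': array([ 1.40905980e+00,  3.59369199e-01,  1.10675753e-02, -3.27199452e-04,
       -1.22411214e+00, -2.88133132e-01]), 'qd': array([-4.45339028e-04, -7.52506471e-04, -6.04830953e-04,  5.91693795e-04,
       -1.27799643e-03,  8.53488302e-05]), 'joint_efforts': array([-3.52921438e-05, -5.82721317e+01,  2.93046409e+01,  6.99689627e+00,
        6.71296104e-03, -1.71416482e-04]), 'eef_pos': array([0.29332204, 0.60739536, 0.22564206]), 'ee_rot': array([ 0.10023043,  1.56914989, -1.92054698]), 'force': array([ 0.29300148,  0.26772057, -0.66638371]), 'moment': array([-0.03446368, -0.0338807 ,  0.02509777]), 'width': 0.08780592087080764}
0.0188
scene {'vfov': 47.64992397962036, 'cx': 313.3198013517449, 'cy': 196.4751041335435, 'extrinsics': array([[ 0.09804657,  0.99511329, -0.01167981, -0.05449983],
       [-0.69120989,  0.07653777,  0.71858949,  0.27952552],
       [ 0.7159719 , -0.06238203,  0.69533641, -1.61188706],
       [ 0.        ,  0.        ,  0.        ,  1.        ]])}
side {'vfov': 55.93533354316943, 'cx': 321.8965428312473, 'cy': 198.8631596333362, 'extrinsics': array([[ 0.710345  , -0.7035863 ,  0.01939866, -0.3544412 ],
       [ 0.41177908,  0.43777078,  0.79924635, -0.24159198],
       [-0.57083095, -0.55975268,  0.6006904 , -0.90157278],
       [ 0.        ,  0.        ,  0.        ,  1.        ]])}
wrist {'vfov': 59.05457686005787, 'cx': 317.49451359159696, 'cy': 199.61389423884032, 'extrinsics': array([[-0.43616978, -0.89985805,  0.00337723,  0.67330633],
       [ 0.86257679, -0.41916247, -0.28330921,  0.03692001],
       [ 0.25635368, -0.12065779,  0.95902267, -0.39278294],
       [ 0.        ,  0.        ,  0.        ,  1.        ]])}
```

View pics/scene0.png

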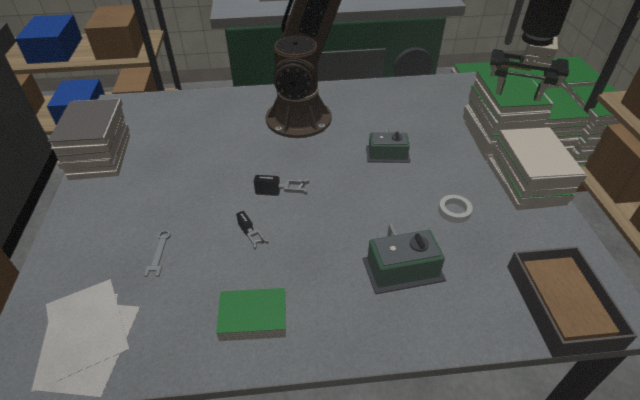

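View pics/side0.png

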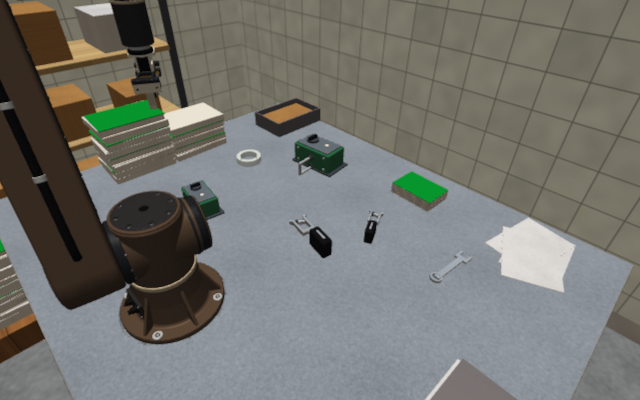

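View pics/wrist0.png

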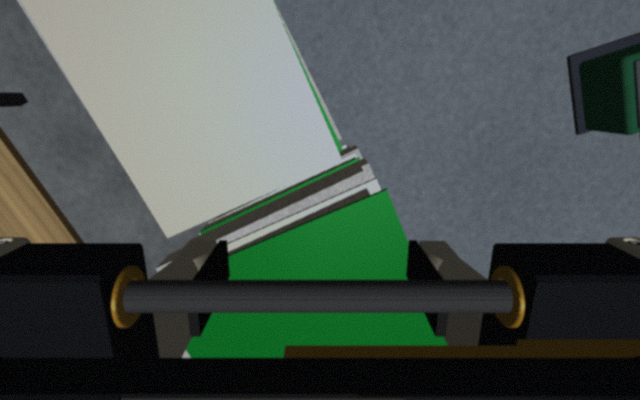

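```bash
cat > h.py <<'E'
import numpy as np, cv2
from station import *
def K(f):
    fl=200/np.tan(np.radians(f["vfov"])/2); return fl
def ray(f,u,v):
    fl=K(f); E=np.array(f["extrinsics"]); R=E[:3,:3]; t=E[:3,3]
    d=np.array([(u-f["cx"])/fl,-(v-f["cy"])/fl,-1.]); return -R.T@t, R.T@d
def px2w(f,u,v,z):
    c,d=ray(f,u,v); return (c+d*(z-c[2])/d[2]).round(4)
def proj(f,P):
    E=np.array(f["extrinsics"]); p=E[:3,:3]@np.array(P,float)+E[:3,3]; fl=K(f)
    return np.array([f["cx"]+fl*p[0]/-p[2], f["cy"]-fl*p[1]/-p[2]]).round(1)
def tri(obs):
    A=np.zeros((3,3));b=np.zeros(3)
    for f,u,v in obs:
        c,d=ray(f,u,v); d/=np.linalg.norm(d); M=np.eye(3)-np.outer(d,d); A+=M;b+=M@c
    return np.linalg.solve(A,b).round(4)
def crop(f,name,u0,v0,u1,v1,s):
    im=cv2.resize(f["pixels"][v0:v1,u0:u1,::-1],None,fx=s,fy=s,interpolation=cv2.INTER_CUBIC); cv2.imwrite(f"pics/{name}.png",im)
E
python3 - <<'E'
from h import *
f=grab_frame("scene"); g=grab_frame("side")
crop(f,"sc1",220,160,320,260,6)
crop(f,"sc2",350,120,450,295,3.4)
crop(g,"sd1",280,200,390,260,7)
crop(g,"sd2",170,125,350,225,4)
E
```

```text
(no output)
```

View pics/sc1.png

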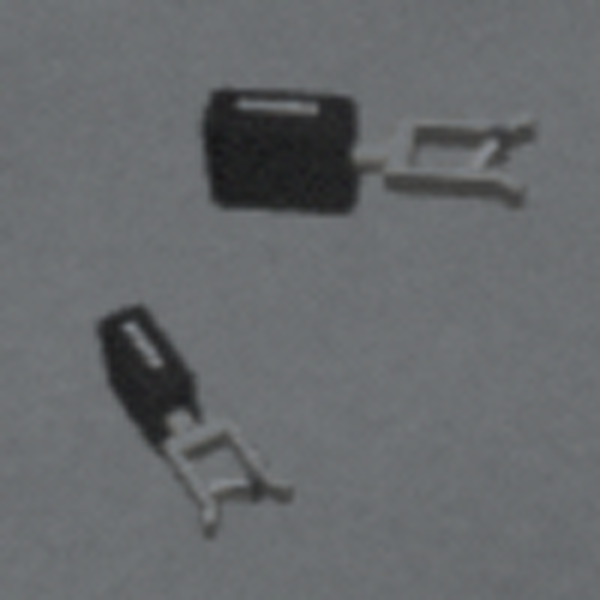

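View pics/sc2.png

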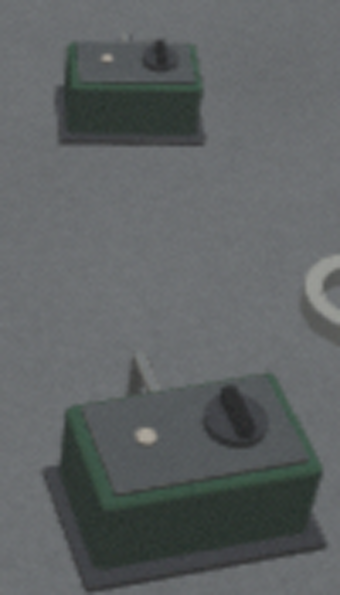

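View pics/sd1.png

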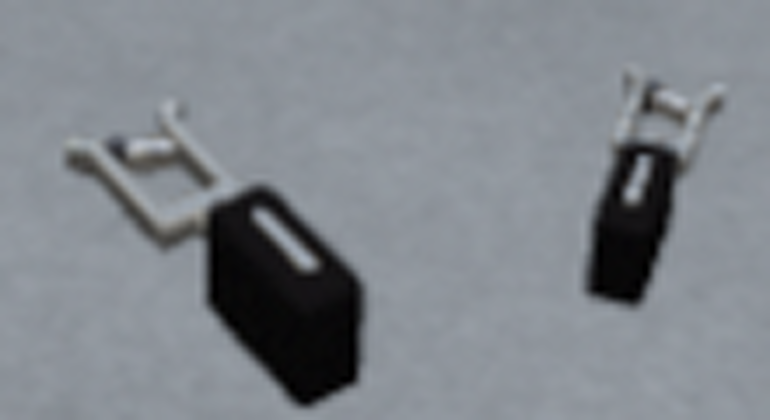

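View pics/sd2.png

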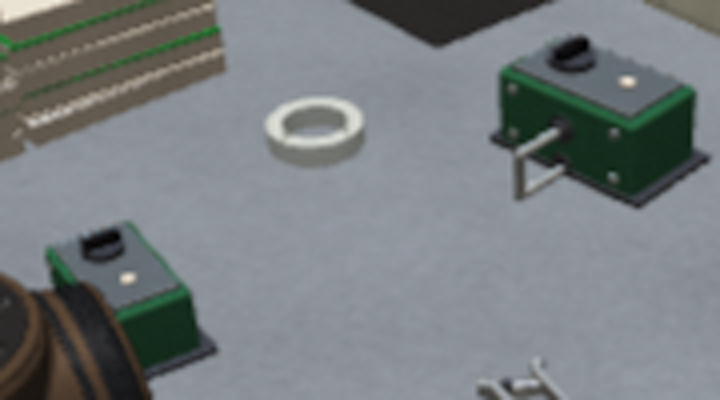

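```bash
python3 - <<'E'
from h import *
f=grab_frame("scene"); g=grab_frame("side")
print("stand top");
for p in [(372,239.7),(429.4,230.3),(444.1,257.4),(382.4,265.6)]: print(px2w(f,*p,.085))
print("far stand top", [px2w(f,350+x/3.4,120+y/3.4,.085) for x,y in [(68,45),(200,45),(203,88),(65,82)]])
print("bar side",px2w(g,300,163,.05),px2w(g,300,174.2,.003))
print("bar top scene",px2w(f,350+138/3.4,120+353/3.4,.053))
S=lambda x,y:(220+x/6,160+y/6); D=lambda x,y:(280+x/7,200+y/7)
print("top corners",[px2w(f,*S(*p),.044) for p in [(100,322),(145,308),(195,375),(152,395)]])
print("stripe scene",px2w(f,*S(125,323),.044),px2w(f,*S(158,365),.044))
print("stripe side",px2w(g,*D(643,155),.044),px2w(g,*D(632,200),.044))
print("tips scene",px2w(f,*S(210,530),.022),px2w(f,*S(290,493),.022))
print("tips side",px2w(g,*D(715,92),.022),px2w(g,*D(632,72),.022))
print("big tips",px2w(f,*S(530,130),.022),px2w(f,*S(515,198),.022),"big grip", px2w(f,*S(210,92),.06),px2w(f,*S(352,97),.06))
E
```

```text
stand top
[0.658  0.1328 0.085 ]
[0.6434 0.2781 0.085 ]
[0.7288 0.2883 0.085 ]
[0.7368 0.1417 0.085 ]
far stand top [array([0.2333, 0.2087, 0.085 ]), array([0.2469, 0.3273, 0.085 ]), array([0.3092, 0.3142, 0.085 ]), array([0.2871, 0.1958, 0.085 ])]
bar side [0.5847 0.1967 0.05  ] [0.5846 0.1976 0.003 ]
bar top scene [0.5836 0.1984 0.053 ]
top corners [array([ 0.4947, -0.2   ,  0.044 ]), array([ 0.4881, -0.1801,  0.044 ]), array([ 0.5317, -0.1578,  0.044 ]), array([ 0.5415, -0.1765,  0.044 ])]
stripe scene [ 0.4965 -0.1889  0.044 ] [ 0.5239 -0.174   0.044 ]
stripe side [ 0.5256 -0.175   0.044 ] [ 0.5008 -0.1896  0.044 ]
tips scene [ 0.6017 -0.1539  0.022 ] [ 0.5849 -0.1194  0.022 ]
tips side [ 0.6031 -0.1548  0.022 ] [ 0.5875 -0.121   0.022 ]
big tips [0.3646 0.0043 0.022 ] [ 0.412  -0.0072  0.022 ] big grip [ 0.3624 -0.1486  0.06  ] [ 0.3736 -0.0811  0.06  ]
```

```bash
cat >> h.py <<'E'
from scipy.spatial.transform import Rotation as Ro
def tool(): 
    s=get_state(); return np.array(s["eef_pos"]), Ro.from_euler("xyz",s["ee_rot"]).as_matrix(), s
def goal(p,yaw,sgn=1):
    # tool x down, tool z = sgn * hook y ; returns shift & rotvec in tool axes
    P,R,s=tool(); x=np.array([0,0,-1.]); z=sgn*np.array([-np.sin(yaw),np.cos(yaw),0]); y=np.cross(z,x)
    G=np.stack([x,y,z],1); print("shift",(R.T@(np.array(p)-P)).round(4),"rot",Ro.from_matrix(R.T@G).as_rotvec().round(4))
E
python3 - <<'E'
from h import *
P,R,s=tool(); print(R.round(3))
for sg in (1,-1): goal([0.514,-0.178,0.15],np.radians(27),sg)
E
```

```text
[[-0.     0.901 -0.435]
 [-0.    -0.435 -0.901]
 [-1.     0.     0.   ]]
shift [0.0766 0.5403 0.6116] rot [ 2.2205e+00  1.0000e-04 -4.0000e-04]
shift [0.0766 0.5403 0.6116] rot [-9.211e-01  4.000e-04  1.000e-04]
```

```bash
python3 -m crank '[[0.01,0.54,0.61,2.22,0,0,1],[0.01,0.54,0.61,2.22,0,0,1],[0.01,0.54,0.61,2.22,0,0,1],[0.01,0.54,0.61,2.22,0,0,1],[0.01,0.54,0.61,2.22,0,0,1],[0.01,0.54,0.61,2.22,0,0,1],[0.01,0.54,0.61,2.22,0,0,1],[0.01,0.54,0.61,2.22,0,0,1],[0.01,0.54,0.61,2.22,0,0,1],[0.01,0.54,0.61,2.22,0,0,1]]' 40; python3 - <<'E'
from h import *
P,R,s=tool(); print(P,R.round(3),s["q"].round(3),s["t"],s["force"])
goal([0.514,-0.178,0.22],np.radians(27),1)
E
```

```text
t: 1.6
eef_pos: [0.4634, 0.0044, 0.2195]
ee_rot: [-2.005, 1.569, 0.377]
force: [2.1, 0.2, 0.2]
width: 0.0878
[0.46336407 0.00444793 0.21946407] [[ 0.001 -0.689 -0.725]
 [ 0.001 -0.725  0.689]
 [-1.    -0.001 -0.001]] [ 0.436  0.007 -0.446  0.    -1.116 -1.196] 1.6 [2.10946184 0.18509727 0.21058474]
shift [-0.0006  0.0974 -0.1624] rot [ 0.3399 -0.0004  0.0015]
```

```bash
python3 -m crank '[[0,0.097,-0.162,0.34,0,0,1],[0,0.097,-0.162,0.34,0,0,1],[0,0.097,-0.162,0.34,0,0,1],[0,0.097,-0.162,0.34,0,0,1],[0,0.097,-0.162,0.34,0,0,1]]'; python3 - <<'E'
from h import *
P,R,s=tool(); print(P,R.round(3),s["q"].round(3),s["t"],s["force"])
f=grab_frame("wrist");cv2.imwrite("pics/w1.png",f["pixels"][:,:,::-1])
for p in [(.514,-.178,.044),(.594,-.137,.022)]: print(proj(f,p))
E
```

```text
t: 2.22
eef_pos: [0.5144, -0.1756, 0.2186]
ee_rot: [0.789, 1.57, 2.835]
force: [-0.0, 1.5, -0.5]
width: 0.0878
[ 0.51440334 -0.17557535  0.21856903] [[-0.001 -0.889 -0.458]
 [ 0.    -0.458  0.889]
 [-1.     0.     0.   ]] [ 0.032  0.149 -0.29  -0.    -1.132 -1.127] 2.225 [-0.01721417  1.48063689 -0.5128925 ]
[316.2 177.2]
[316.3 252.9]
```

View pics/w1.png

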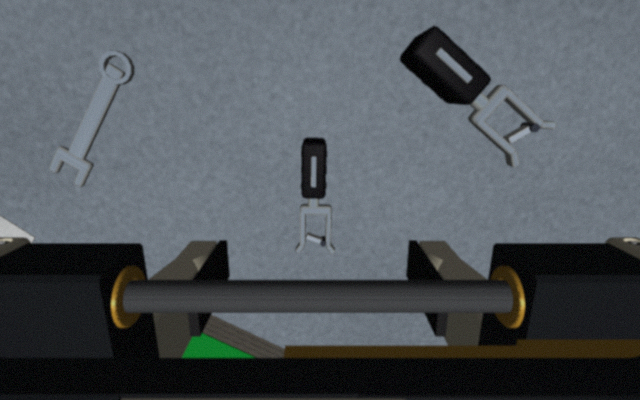

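```bash
python3 - <<'E'
from h import *
f=grab_frame("wrist");crop(f,"w1c",275,130,355,260,4.6)
import pickle; pickle.dump(f,open("w1.pkl","wb"))
E
```

```text
(no output)
```

View pics/w1c.png

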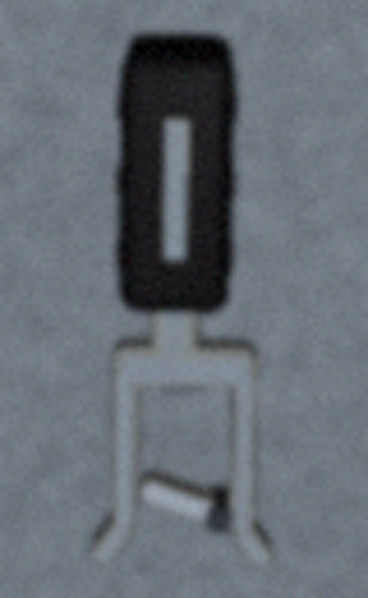

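```bash
python3 - <<'E'
from h import *
import pickle; f=pickle.load(open("w1.pkl","rb"))
C=lambda x,y:(275+x/4.6,130+y/4.6)
E=np.array(f["extrinsics"]); print("cam",-E[:3,:3].T@E[:3,3])
a=px2w(f,*C(177,118),.044);b=px2w(f,*C(173,262),.044);print("stripe",a,b,(a+b)/2,np.linalg.norm(a-b),np.degrees(np.arctan2(*(b-a)[[1,0]])))
l=px2w(f,*C(113,345),.028);r=px2w(f,*C(258,345),.028);print("jaw back",l,r,np.linalg.norm(l-r),np.degrees(np.arctan2(*(r-l)[[1,0]]))-90)
l=px2w(f,*C(98,555),.022);r=px2w(f,*C(266,557),.022);print("tips",l,r,np.linalg.norm(l-r),np.degrees(np.arctan2(*(r-l)[[1,0]]))-90)
print("grip front", px2w(f,*C(175,310),.044), px2w(f,*C(180,38),.044))
E
```

```text
cam [ 0.44709178 -0.21041073  0.37797352]
stripe [ 0.4968 -0.1891  0.044 ] [ 0.5245 -0.1759  0.044 ] [ 0.51065 -0.1825   0.044  ] 0.030684360837403748 25.479401045622037
jaw back [ 0.5516 -0.1775  0.028 ] [ 0.5366 -0.1485  0.028 ] 0.03264965543462902 27.349875780069908
tips [ 0.6019 -0.1568  0.022 ] [ 0.584 -0.121  0.022] 0.04002561679724625 26.565051177078047
grip front [ 0.5337 -0.1707  0.044 ] [ 0.4819 -0.196   0.044 ]
```

```bash
python3 - <<'E'
from h import *
goal([0.511,-0.1815,0.006],np.radians(26.5),1)
E
```

```text
shift [ 0.213   0.0065 -0.0047] rot [0.0154 0.0001 0.0002]
```

```bash
python3 -m crank '[[0.05,0.0065,-0.0047,0.015,0,0,1],[0.1,0.0065,-0.0047,0.015,0,0,1],[0.15,0.0065,-0.0047,0.015,0,0,1],[0.19,0.0065,-0.0047,0.015,0,0,1],[0.205,0.0065,-0.0047,0.015,0,0,1],[0.213,0.0065,-0.0047,0.015,0,0,1],[0.213,0.0065,-0.0047,0.015,0,0,1]]'; python3 - <<'E'
from h import *
P,R,s=tool(); print(P,s["force"],s["width"])
goal([0.511,-0.1815,0.006],np.radians(26.5),1)
f=grab_frame("wrist");cv2.imwrite("pics/w2.png",f["pixels"][:,:,::-1])
E
```

```text
t: 3.2
eef_pos: [0.5119, -0.1821, 0.0067]
ee_rot: [-2.137, 1.57, -0.103]
force: [1.0, -0.2, -0.3]
width: 0.0879
[ 0.51189138 -0.18207598  0.00671342] [ 0.97523991 -0.20776826 -0.28190896] 0.08788711121923586
shift [0.0007 0.0005 0.0009] rot [ 0.0002 -0.0006  0.001 ]
```

View pics/w2.png

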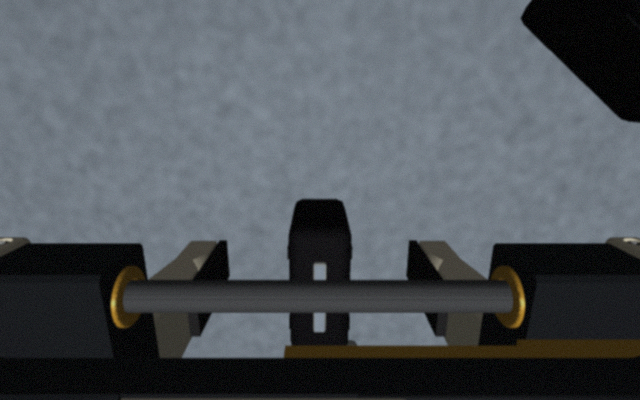

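```bash
python3 -m crank '[[0,0,0,0,0,0,0.5],[0,0,0,0,0,0,0.2],[0,0,0,0,0,0,0.2],[0,0,0,0,0,0,0.1],[0,0,0,0,0,0,0.1],[0,0,0,0,0,0,0.1],[0,0,0,0,0,0,0.1]]' 45; python3 - <<'E'
from h import *
P,R,s=tool(); print(P,s["force"],s["width"])
E
python3 -m crank '[[-0.02,0,0,0,0,0,0.1],[-0.06,0,0,0,0,0,0.1],[-0.11,0,0,0,0,0,0.1],[-0.13,0,0,0,0,0,0.1],[-0.13,0,0,0,0,0,0.1]]'
python3 - <<'E'
from h import *
P,R,s=tool(); print(P,s["force"],s["width"],s["q"].round(2))
goal([0.43,0.19,0.136],np.radians(5.5),1)
for n in ["scene","side"]:
    f=grab_frame(n); cv2.imwrite(f"pics/{n}3.png",f["pixels"][:,:,::-1])
E
```

```text
t: 4.12
eef_pos: [0.5111, -0.1824, 0.0058]
ee_rot: [0.967, 1.571, 3.0]
force: [0.7, 0.2, 0.1]
width: 0.0237
[ 0.51107027 -0.18240694  0.00582802] [0.74668852 0.24581467 0.0760376 ] 0.0236693115874874
t: 4.75
eef_pos: [0.5119, -0.1824, 0.1373]
ee_rot: [-1.997, 1.568, 0.036]
force: [-0.0, 0.8, -3.5]
width: 0.0237
[ 0.51189586 -0.18240436  0.13725653] [-0.02474914  0.7991039  -3.53987049] 0.02369801320484215 [ 0.02  0.22 -0.4  -0.   -0.94 -1.13]
shift [ 0.001  -0.0926  0.3699] rot [ 0.3658 -0.0008  0.003 ]
```

View pics/side3.png

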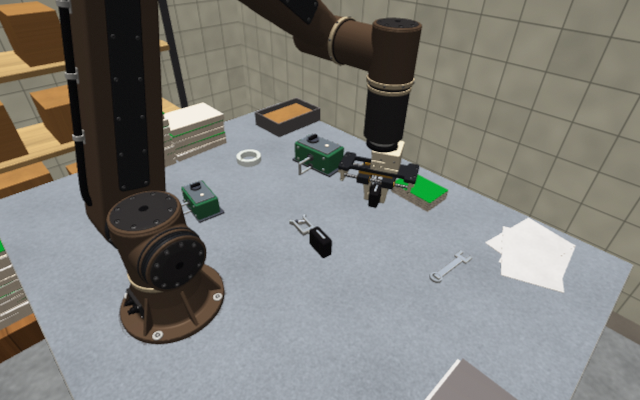

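```bash
python3 -m crank '[[0.001,-0.02,0.06,0.1,0,0,0.1],[0.001,-0.04,0.12,0.2,0,0,0.1],[0.001,-0.055,0.18,0.3,0,0,0.1],[0.001,-0.07,0.24,0.366,0,0,0.1],[0.001,-0.08,0.3,0.366,0,0,0.1],[0.001,-0.09,0.34,0.366,0,0,0.1],[0.001,-0.0926,0.37,0.366,0,0.003,0.1],[0.001,-0.0926,0.37,0.366,0,0.003,0.1],[0.001,-0.0926,0.37,0.366,0,0.003,0.1]]'
python3 - <<'E'
from h import *
P,R,s=tool(); print(P,s["force"],s["width"],s["q"].round(2),s["t"])
import pickle
F={}
for n in ["scene","side","wrist"]:
    f=grab_frame(n); F[n]=f; cv2.imwrite(f"pics/{n}4.png",f["pixels"][:,:,::-1])
pickle.dump(F,open("f4.pkl","wb"))
crop(F["side"],"sd4",250,125,350,185,8)
crop(F["scene"],"sc4",360,215,455,295,8)
E
```

```text
t: 5.98
eef_pos: [0.4285, 0.1895, 0.1337]
ee_rot: [1.975, 1.565, -2.641]
force: [1.1, -0.7, -1.8]
width: 0.0238
[0.42852316 0.18945918 0.13367187] [ 1.07447034 -0.67433249 -1.76214997] 0.02378498210520271 [ 0.84  0.11 -0.55 -0.   -0.91 -2.31] 5.975
```

View pics/sd4.png

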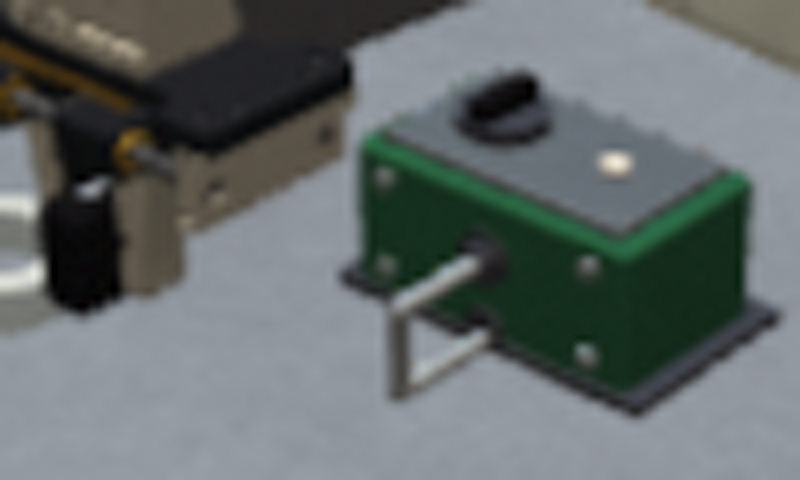

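View pics/sc4.png

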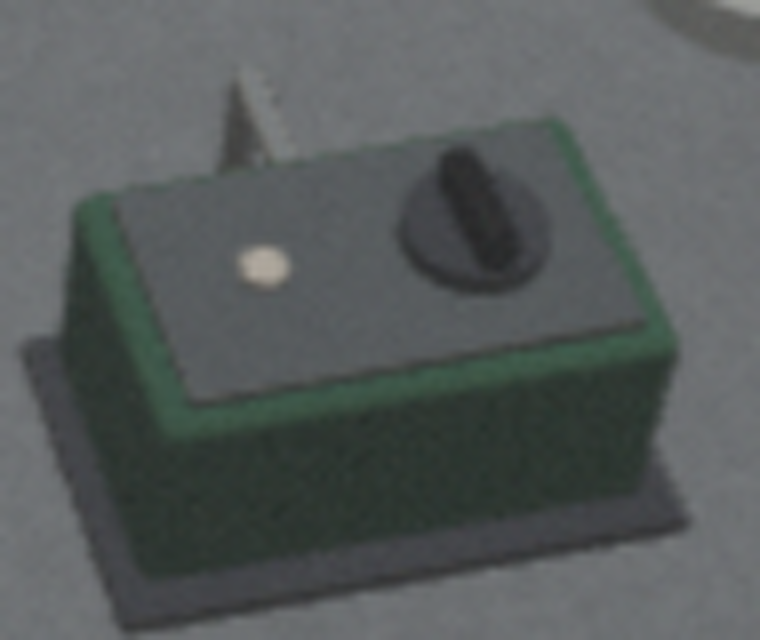

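View pics/wrist4.png

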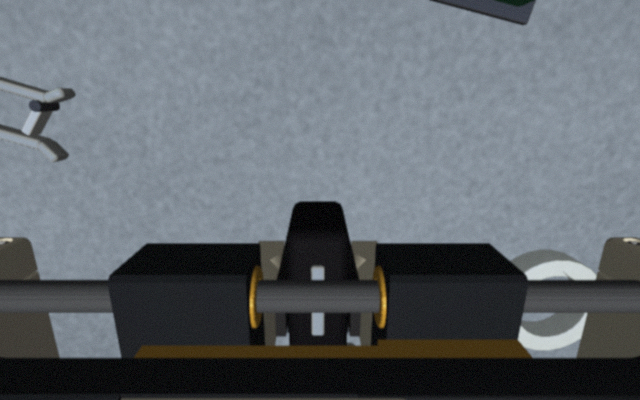

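```bash
python3 - <<'E'
from h import *
import pickle; F=pickle.load(open("f4.pkl","rb")); f,g=F["scene"],F["side"]
S=lambda x,y:(360+x/8,215+y/8); D=lambda x,y:(250+x/8,125+y/8)
ang=lambda a,b:np.degrees(np.arctan2(*(b-a)[[1,0]])).round(2)
s=[px2w(f,*S(*p),.003) for p in [(25,345),(123,630),(690,523)]]; print("plate sc",s,ang(s[0],s[1]),ang(s[1],s[2])-90)
d=[px2w(g,*D(*p),.002) for p in [(340,275),(637,412),(780,318)]]; print("plate sd",d,ang(d[1],d[0])-90,ang(d[1],d[2]))
s=[px2w(f,*S(*p),.085) for p in [(80,200),(168,432),(678,340),(560,122)]]; print("top sc",s,ang(s[0],s[1]),ang(s[1],s[2])-90,ang(s[0],s[3])-90,ang(s[3],s[2]))
d=[px2w(g,*D(*p),.085) for p in [(368,140),(625,255),(748,180)]]; print("top sd",d,ang(d[1],d[0])-90,ang(d[1],d[2]))
# bar
print("bar side mid top",px2w(g,*D(400,318),.043),"mid z22",px2w(g,*D(400,355),.022),"bottom",px2w(g,*D(398,390),.006))
print("bar top scene",px2w(f,*S(243,75),.053))
for z in (0.0,.022,.043,.053): print(z,(proj(g,(.5845,.1975,z))-np.array([250,125]))*8,(proj(f,(.5845,.1975,z))-np.array([360,215]))*8)
E
```

```text
plate sc [array([0.6478, 0.1184, 0.003 ]), array([0.7562, 0.1285, 0.003 ]), array([0.7367, 0.3071, 0.003 ])] 5.32 6.230000000000004
plate sd [array([0.6334, 0.294 , 0.002 ]), array([0.6524, 0.116 , 0.002 ]), array([0.7578, 0.1258, 0.002 ])] 6.090000000000003 5.31
top sc [array([0.6584, 0.1279, 0.085 ]), array([0.7459, 0.1365, 0.085 ]), array([0.7293, 0.2897, 0.085 ]), array([0.6434, 0.2796, 0.085 ])] 5.61 6.180000000000007 5.650000000000006 6.71
top sd [array([0.6309, 0.2685, 0.085 ]), array([0.6437, 0.1182, 0.085 ]), array([0.7302, 0.1267, 0.085 ])] 4.8700000000000045 5.61
bar side mid top [0.5845 0.1965 0.043 ] mid z22 [0.5862 0.1989 0.022 ] bottom [0.5828 0.1969 0.006 ]
bar top scene [0.5855 0.1974 0.053 ]
0.0 [400.  399.2] [225.6 180.8]
0.022 [399.2 357.6] [232.8 136.8]
0.043 [398.4 316.8] [239.2  93.6]
0.053 [398.4 297.6] [242.4  72.8]
```

```bash
python3 - <<'E'
from h import *
P,R,s=tool(); print(P,R.round(3))
goal([0.467,0.1845,0.0075],np.radians(5.7),1)
E
```

```text
[0.42913057 0.18916734 0.13436828] [[-0.004 -0.996 -0.095]
 [-0.002 -0.095  0.996]
 [-1.     0.004 -0.001]]
shift [ 0.1267 -0.0377 -0.0081] rot [-0.0048 -0.0012 -0.0038]
```

```bash
python3 -m crank '[[0.04,-0.0377,-0.008,-0.005,-0.001,-0.004,0.1],[0.08,-0.0377,-0.008,-0.005,-0.001,-0.004,0.1],[0.105,-0.0377,-0.008,-0.005,-0.001,-0.004,0.1],[0.118,-0.0377,-0.008,-0.005,-0.001,-0.004,0.1],[0.124,-0.0377,-0.008,-0.005,-0.001,-0.004,0.1],[0.1265,-0.0377,-0.008,-0.005,-0.001,-0.004,0.1],[0.1265,-0.0377,-0.008,-0.005,-0.001,-0.004,0.1],[0.1265,-0.0377,-0.008,-0.005,-0.001,-0.004,0.1]]'
python3 - <<'E'
from h import *
P,R,s=tool(); print(P,R.round(3),s["force"],s["width"],s["q"].round(2),s["t"])
import pickle
F={}
for n in ["scene","side"]:
    f=grab_frame(n); F[n]=f
pickle.dump(F,open("f5.pkl","wb"))
crop(F["side"],"sd5",240,125,340,185,8)
crop(F["scene"],"sc5",340,180,420,260,8)
E
```

```text
t: 7.12
eef_pos: [0.4675, 0.186, 0.009]
ee_rot: [-1.051, 1.568, 0.621]
force: [-0.2, 0.5, -0.8]
width: 0.0235
[0.46747659 0.18601756 0.00899459] [[ 0.002 -0.995 -0.101]
 [ 0.001 -0.101  0.995]
 [-1.    -0.002  0.001]] [-0.17532209  0.51246638 -0.80974276] 0.023500517231957455 [ 0.77  0.34 -0.62  0.   -0.61 -2.24] 7.125
```

View pics/sd5.png

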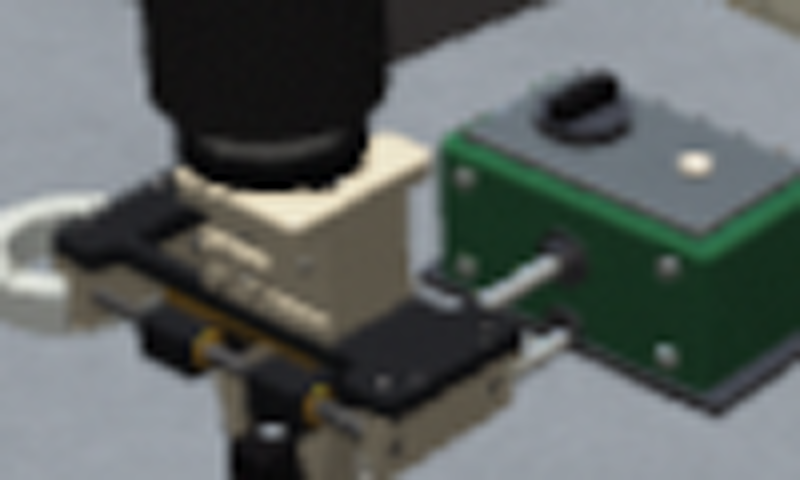

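View pics/sc5.png

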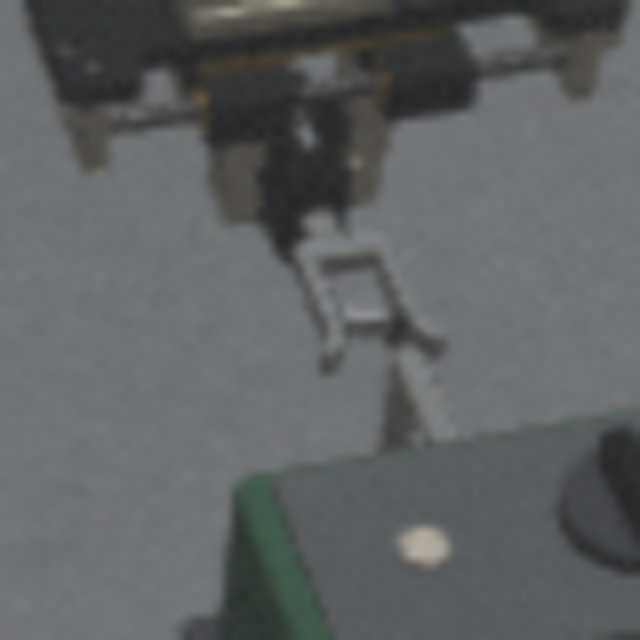

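```bash
python3 - <<'E'
from h import *
import pickle; F=pickle.load(open("f5.pkl","rb")); f=F["scene"]
S=lambda x,y:(340+x/8,180+y/8)
for _ in range(3): P,R,s=tool(); print(P.round(4)); 
L=px2w(f,*S(330,360),.0245);Rr=px2w(f,*S(437,345),.0245);m=(L+Rr)/2
print("tips",L,Rr,np.linalg.norm(L-Rr),np.degrees(np.arctan2(*(Rr-L)[[1,0]]))-90)
# jaw back outer corners z=.030
b1=px2w(f,*S(298,250),.030);b2=px2w(f,*S(385,240),.030);print("back",b1,b2,np.linalg.norm(b1-b2),np.degrees(np.arctan2(*(b2-b1)[[1,0]]))-90)
y=np.radians(5.7);X=np.array([np.cos(y),np.sin(y)]);Y=np.array([-X[1],X[0]])
B=np.array([.5845,.1973])
for n,p in [("tips",m[:2]),("back",((b1+b2)/2)[:2]),("tcp",P[:2])]: print(n,"x to bar",(B-p)@X,"bar y rel",(B-p)@Y)
w=[]
for l in [(93,-18),(93,23),(46,-14),(46,19)]:
    q=P[:2]+X*l[0]/1000+Y*l[1]/1000; w.append((proj(f,[*q,.025])-np.array([340,180]))*8)
print(w)
E
```

```text
[0.4674 0.1859 0.0088]
[0.4674 0.1859 0.0088]
[0.4674 0.1859 0.0088]
tips [0.5598 0.1816 0.0245] [0.557  0.2184 0.0245] 0.03690636801420589 4.3510779515737426
back [0.5137 0.1796 0.03  ] [0.5123 0.21   0.03  ] 0.03043221976787101 2.636758426140588
tips x to bar 0.025702787051680193 bar y rel -0.005278895507204298
back x to bar 0.07139477262658679 bar y rel -0.004613723181767122
tcp x to bar 0.11767977175346268 bar y rel -0.00031240473217363716
[array([318.4, 364. ]), array([436.8, 345.6]), array([288.8, 262.4]), array([380.8, 248. ])]
```

```bash
python3 -m crank '[[0.001,0,-0.0025,0,0,0,0.1],[0.002,-0.004,-0.0025,0,0,0,0.1],[0.002,-0.009,-0.0025,0,0,0,0.1],[0.002,-0.014,-0.0025,0,0,0,0.1],[0.002,-0.018,-0.0025,0,0,0,0.1],[0.002,-0.022,-0.0025,0,0,0,0.1],[0.002,-0.025,-0.0025,0,0,0,0.1],[0.002,-0.025,-0.0025,0,0,0,0.1]]'
python3 - <<'E'
from h import *
P,R,s=tool(); print(P,R.round(3),s["force"],s["width"],s["t"])
y=np.radians(5.7);X=np.array([np.cos(y),np.sin(y)]);Y=np.array([-X[1],X[0]])
B=np.array([.5845,.1973]);print((B-P[:2])@X,(B-P[:2])@Y)
F={}
for n in ["scene","side"]:
    f=grab_frame(n); F[n]=f
crop(F["side"],"sd6",240,125,340,185,8)
crop(F["scene"],"sc6",350,190,410,250,12)
E
```

```text
t: 8.22
eef_pos: [0.4924, 0.1856, 0.0063]
ee_rot: [-1.191, 1.57, 0.481]
force: [-0.9, 0.2, -1.9]
width: 0.0238
[0.49243795 0.18564332 0.00629127] [[ 0.001 -0.995 -0.1  ]
 [ 0.001 -0.1    0.995]
 [-1.    -0.001  0.   ]] [-0.93816014  0.15161132 -1.88215934] 0.023837766149356815 8.225
0.09276459527149249 0.0024554666370855674
```

View pics/sc6.png

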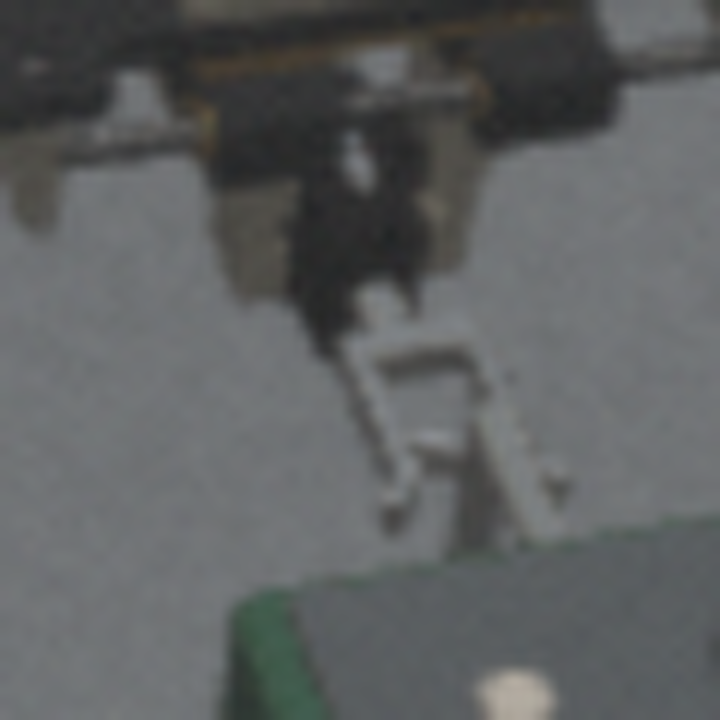

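View pics/sd6.png

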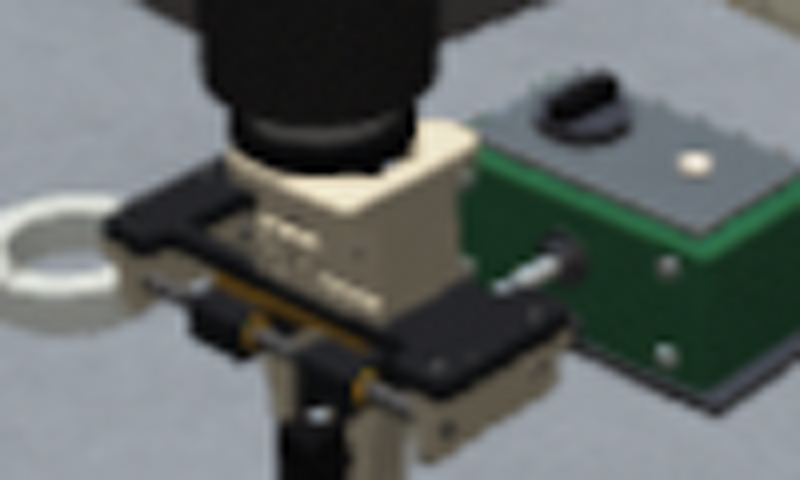

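```bash
cat > st.py <<'E'
from h import *
def rep():
    y=np.radians(5.7);X=np.array([np.cos(y),np.sin(y)]);Y=np.array([-X[1],X[0]])
    B=np.array([.5845,.1973])
    P,R,s=tool(); F=s["force"]; print("dx %.4f dy %.4f z %.4f Fx %.2f Fy %.2f Fz %.2f M %s w %.4f t %.2f"%((B-P[:2])@X,(B-P[:2])@Y,P[2],F[:2]@X,F[:2]@Y,F[2],s["moment"].round(2),s["width"],s["t"]))
rep()
E
python3 -m crank '[[0,-0.002,0,0,0,0,0.1],[0,-0.004,0,0,0,0,0.1],[0,-0.004,0,0,0,0,0.1]]' >/dev/null; python3 st.py;python3 -m crank '[[0,-0.0015,0,0,0,0,0.1],[0,-0.0015,0,0,0,0,0.1]]' >/dev/null; python3 st.py
python3 -m crank '[[0,-0.0015,0,0,0,0,0.1],[0,-0.0015,0,0,0,0,0.1]]' >/dev/null; python3 st.py
```

```text
dx 0.0887 dy 0.0024 z 0.0064 Fx 0.34 Fy 0.73 Fz -2.26 M [-0.   -0.07  0.01] w 0.0235 t 8.70
dx 0.0877 dy 0.0025 z 0.0063 Fx -1.50 Fy 0.06 Fz -1.23 M [0.09 0.25 0.04] w 0.0237 t 8.95
dx 0.0871 dy 0.0027 z 0.0062 Fx -6.48 Fy 1.76 Fz 1.84 M [0.42 1.93 0.21] w 0.0237 t 9.20
```

```bash
python3 -m crank '[[0,-0.0005,0,0,0,0,0.1],[0,-0.0005,0,0,0,0,0.1]]' >/dev/null; python3 st.py
python3 - <<'E'
from h import *
F={n:grab_frame(n) for n in ["scene","wrist"]}
crop(F["scene"],"sc7",350,190,410,250,12)
cv2.imwrite("pics/w7.png",F["wrist"]["pixels"][:,:,::-1])
E
```

```text
dx 0.0870 dy 0.0028 z 0.0061 Fx -8.02 Fy 1.88 Fz 2.08 M [0.63 2.42 0.2 ] w 0.0234 t 9.45
```

View pics/sc7.png

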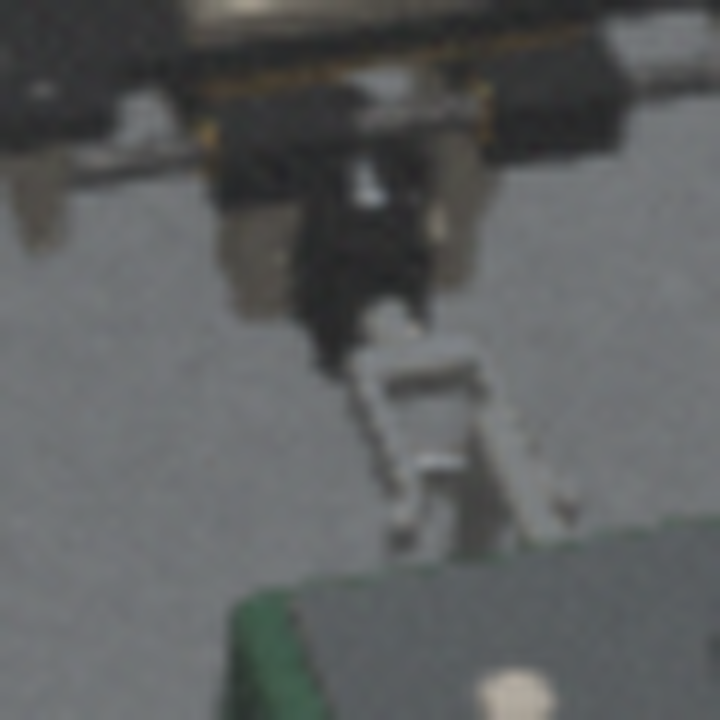

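```bash
python3 -m crank '[[0,-0.0007,0,0,0,0,0.1],[0,-0.0007,0,0,0,0,0.1]]' >/dev/null; python3 st.py

```

```text
dx 0.0867 dy 0.0029 z 0.0061 Fx -10.79 Fy 3.71 Fz 4.12 M [0.75 3.2  0.31] w 0.0236 t 9.80
```

```bash
python3 -m crank '[[-0.0008,0.001,0,0,0,0,0.1],[-0.0008,0.001,0,0,0,0,0.1]]' >/dev/null; python3 st.py
python3 -m crank '[[-0.0005,0,0,0,0,0,0.1],[-0.0005,0,0,0,0,0,0.1]]' >/dev/null; python3 st.py

```

```text
dx 0.0872 dy 0.0028 z 0.0066 Fx -5.52 Fy 1.79 Fz -2.97 M [0.65 1.87 0.23] w 0.0237 t 10.05
dx 0.0872 dy 0.0028 z 0.0068 Fx -5.13 Fy 2.45 Fz -3.33 M [0.75 1.87 0.21] w 0.0240 t 10.30
```

```bash
python3 -m crank '[[-0.0002,-0.0006,0,0,0,0,0.1],[-0.0002,-0.0006,0,0,0,0,0.1]]' >/dev/null; python3 st.py
python3 -m crank '[[0,-0.0005,0,0,0,0,0.1],[0,-0.0005,0,0,0,0,0.1]]' >/dev/null; python3 st.py

```

```text
dx 0.0871 dy 0.0029 z 0.0069 Fx -6.77 Fy 3.12 Fz -4.64 M [0.96 2.47 0.29] w 0.0238 t 10.55
dx 0.0869 dy 0.0030 z 0.0069 Fx -8.61 Fy 3.13 Fz -3.11 M [1.15 3.03 0.33] w 0.0234 t 10.80
```

```bash

python3 -m crank '[[0,-0.0005,0,0,0,0,0.1],[0,-0.0005,0,0,0,0,0.1]]' >/dev/null; python3 st.py
python3 - <<'E'
from h import *
a=[]
for i in range(4):
    f=grab_frame("scene"); a.append(f["pixels"].astype(float))
f["pixels"]=np.clip(np.mean(a,0)*1.8,0,255).astype(np.uint8)
crop(f,"sc8",365,205,405,245,15)
E
python3 st.py
```

```text
dx 0.0868 dy 0.0031 z 0.0068 Fx -9.91 Fy 4.30 Fz -1.64 M [1.31 3.48 0.41] w 0.0236 t 11.05
dx 0.0868 dy 0.0031 z 0.0069 Fx -9.81 Fy 4.26 Fz -1.47 M [1.2  3.48 0.4 ] w 0.0240 t 11.25
```

View pics/sc8.png

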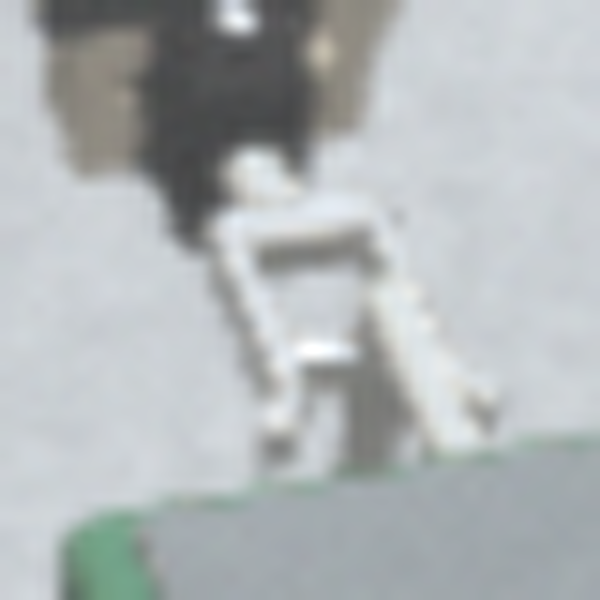

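```bash

python3 -m crank '[[0,0.003,0,0,0,0,0.1],[0,0.004,0.0015,0,0,0,0.1],[0,0.004,0.003,0,0,0,0.1],[0,0.004,0.003,0,0,0,0.1]]' >/dev/null; python3 st.py
python3 -m crank '[[0,-0.0015,0,0,0,0,0.1],[0,-0.002,0,0,0,0,0.1],[0,-0.002,0,0,0,0,0.1]]' >/dev/null; python3 st.py
python3 -m crank '[[0,-0.0007,0,0,0,0,0.1],[0,-0.0007,0,0,0,0,0.1]]' >/dev/null; python3 st.py
```

```text
dx 0.0877 dy -0.0008 z 0.0080 Fx 0.11 Fy -0.20 Fz -2.92 M [ 0.01 -0.07 -0.07] w 0.0240 t 11.75
dx 0.0863 dy -0.0005 z 0.0078 Fx -2.32 Fy 0.27 Fz -0.02 M [0.25 0.67 0.09] w 0.0238 t 12.12
dx 0.0861 dy -0.0004 z 0.0077 Fx -5.09 Fy 1.03 Fz 1.29 M [0.42 1.57 0.11] w 0.0236 t 12.38
```

```bash

python3 -m crank '[[0,-0.0006,0,0,0,0,0.1],[0,-0.0006,0,0,0,0,0.1]]' >/dev/null; python3 st.py
python3 -m crank '[[0,-0.0006,0,0,0,0,0.1],[0,-0.0006,0,0,0,0,0.1]]' >/dev/null; python3 st.py
```

```text
dx 0.0858 dy -0.0003 z 0.0077 Fx -6.53 Fy 1.70 Fz 2.84 M [0.52 1.96 0.19] w 0.0237 t 12.62
dx 0.0853 dy -0.0003 z 0.0077 Fx -8.14 Fy 1.96 Fz 2.82 M [0.52 2.15 0.15] w 0.0238 t 12.88
```

```bash

python3 -m crank '[[0,-0.0006,0,0,0,0,0.1],[0,-0.0006,0,0,0,0,0.1]]' >/dev/null; python3 st.py
python3 -m crank '[[0,-0.0006,0,0,0,0,0.1],[0,-0.0006,0,0,0,0,0.1]]' >/dev/null; python3 st.py
```

```text
dx 0.0849 dy -0.0002 z 0.0077 Fx -7.39 Fy 1.09 Fz 3.87 M [0.46 2.28 0.14] w 0.0238 t 13.12
dx 0.0844 dy -0.0002 z 0.0077 Fx -7.25 Fy 2.97 Fz 2.77 M [0.47 2.38 0.2 ] w 0.0238 t 13.38
```

```bash

python3 -m crank '[[0,-0.0008,0,0,0,0,0.1],[0,-0.0016,0,0,0,0,0.1]]' >/dev/null; python3 st.py
python3 -m crank '[[-0.0005,-0.0008,0,0,0,0,0.1],[-0.0005,-0.0016,0,0,0,0,0.1]]' >/dev/null; python3 st.py
python3 - <<'E'
from h import *
a=[]
for i in range(2):
    f=grab_frame("scene"); a.append(f["pixels"].astype(float))
f["pixels"]=np.clip(np.mean(a,0)*1.8,0,255).astype(np.uint8)
crop(f,"sc9",365,205,405,245,15)
E
python3 st.py
```

```text
dx 0.0833 dy -0.0000 z 0.0074 Fx -9.36 Fy 3.19 Fz 2.79 M [0.63 3.   0.25] w 0.0238 t 13.62
dx 0.0824 dy 0.0002 z 0.0076 Fx -10.30 Fy 1.65 Fz 1.61 M [0.67 3.49 0.17] w 0.0241 t 13.88
dx 0.0824 dy 0.0003 z 0.0076 Fx -10.84 Fy 2.71 Fz 2.09 M [0.71 3.43 0.22] w 0.0239 t 13.97
```

View pics/sc9.png

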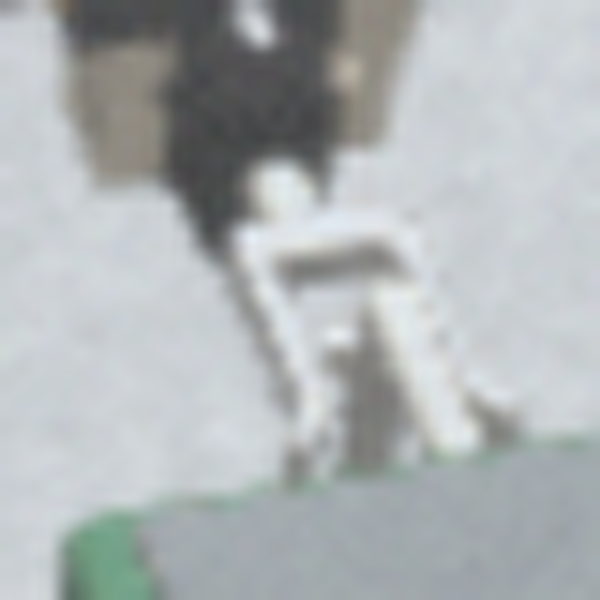

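```bash

python3 -m crank '[[-0.001,0.0003,0,0,0,0,0.1],[-0.001,0.0003,0,0,0,0,0.1]]' >/dev/null; python3 st.py
python3 -m crank '[[0,-0.0005,0,0,0,0,0.1],[0,-0.0005,0,0,0,0,0.1]]' >/dev/null; python3 st.py
```

```text
dx 0.0830 dy 0.0002 z 0.0080 Fx -8.61 Fy 4.03 Fz -4.17 M [1.09 3.26 0.38] w 0.0238 t 14.22
dx 0.0827 dy 0.0003 z 0.0080 Fx -9.51 Fy 3.24 Fz -3.56 M [1.08 3.55 0.35] w 0.0238 t 14.47
```

```bash

python3 -m crank '[[0,-0.0006,0,0,0,0,0.1],[0,-0.0006,0,0,0,0,0.1]]' >/dev/null; python3 st.py
python3 -m crank '[[0,-0.0006,0,0,0,0,0.1],[0,-0.0006,0,0,0,0,0.1]]' >/dev/null; python3 st.py
```

```text
dx 0.0822 dy 0.0004 z 0.0080 Fx -10.56 Fy 4.69 Fz -2.30 M [1.01 3.71 0.32] w 0.0240 t 14.72
dx 0.0818 dy 0.0006 z 0.0080 Fx -11.17 Fy 3.87 Fz -1.56 M [0.9  3.87 0.3 ] w 0.0238 t 14.97
```

```bash

python3 -m crank '[[0,0.0015,0.001,0,0,0,0.1],[0,0.0015,0.002,0,0,0,0.1],[0,0.0015,0.002,0,0,0,0.1]]' >/dev/null; python3 st.py
python3 -m crank '[[0,-0.001,0,0,0,0,0.1],[0,-0.001,0,0,0,0,0.1]]' >/dev/null; python3 st.py
```

```text
dx 0.0832 dy -0.0010 z 0.0080 Fx -7.89 Fy 0.35 Fz -2.06 M [-0.1   2.96  0.05] w 0.0238 t 15.35
dx 0.0823 dy -0.0010 z 0.0080 Fx -9.77 Fy 0.49 Fz -1.52 M [-0.07  3.18  0.09] w 0.0238 t 15.60
```

```bash

python3 -m crank '[[0,-0.0006,0.0005,0,0,0,0.1],[0,-0.0006,0.0005,0,0,0,0.1]]' >/dev/null; python3 st.py
python3 -m crank '[[0,-0.0006,0,0,0,0,0.1],[0,-0.0006,0,0,0,0,0.1]]' >/dev/null; python3 st.py
```

```text
dx 0.0815 dy -0.0016 z 0.0080 Fx -8.49 Fy 0.55 Fz -2.13 M [0.15 3.02 0.07] w 0.0238 t 15.85
dx 0.0809 dy -0.0016 z 0.0080 Fx -8.78 Fy 1.75 Fz -2.37 M [0.07 3.02 0.11] w 0.0239 t 16.10
```

Force falls while advancing: the gate is giving way more easily with this lateral position.

```bash

python3 -m crank '[[0,-0.0006,0.0003,0,0,0,0.1],[0,-0.0012,0.0003,0,0,0,0.1]]' >/dev/null; python3 st.py
python3 -m crank '[[0,-0.0006,0.0003,0,0,0,0.1],[0,-0.0012,0.0003,0,0,0,0.1]]' >/dev/null; python3 st.py
```

```text
dx 0.0795 dy -0.0021 z 0.0081 Fx -8.73 Fy 1.87 Fz -1.73 M [0.34 2.96 0.11] w 0.0234 t 16.35
dx 0.0779 dy -0.0026 z 0.0082 Fx -8.10 Fy 1.91 Fz -2.78 M [0.42 2.83 0.14] w 0.0237 t 16.60
```

```bash

python3 -m crank '[[0,-0.0006,0.0003,0,0,0,0.1],[0,-0.0012,0.0003,0,0,0,0.1]]' >/dev/null; python3 st.py
```

```text
dx 0.0764 dy -0.0031 z 0.0083 Fx -6.76 Fy 3.01 Fz -2.69 M [0.66 2.55 0.22] w 0.0240 t 16.85
```

```bash

python3 -m crank '[[0,-0.0008,0,0,0,0,0.1],[0,-0.0016,0,0,0,0,0.1],[0,-0.0024,0,0,0,0,0.1]]' >/dev/null; python3 st.py
python3 -m crank '[[0,-0.0008,0,0,0,0,0.1],[0,-0.0016,0,0,0,0,0.1],[0,-0.0024,0,0,0,0,0.1]]' >/dev/null; python3 st.py
```

```text
dx 0.0735 dy -0.0035 z 0.0085 Fx -6.47 Fy 2.21 Fz -1.88 M [0.8  2.28 0.15] w 0.0237 t 17.23
dx 0.0708 dy -0.0037 z 0.0087 Fx -4.92 Fy 3.09 Fz -1.54 M [0.91 1.98 0.18] w 0.0240 t 17.60
```

```bash

python3 -m crank '[[0,-0.0008,0,0,0,0,0.1],[0,-0.0016,0,0,0,0,0.1],[0,-0.0024,0,0,0,0,0.1]]' >/dev/null; python3 st.py
```

```text
dx 0.0681 dy -0.0039 z 0.0088 Fx -4.19 Fy 2.58 Fz -2.28 M [0.86 1.77 0.22] w 0.0236 t 17.98
```

```bash

python3 -m crank '[[0.0005,-0.0008,-0.0002,0,0,0,0.1],[0.001,-0.0016,-0.0003,0,0,0,0.1],[0.001,-0.0024,-0.0003,0,0,0,0.1]]' >/dev/null; python3 st.py
python3 -m crank '[[0,-0.0008,0,0,0,0,0.1],[0,-0.0016,0,0,0,0,0.1],[0,-0.0024,0,0,0,0,0.1]]' >/dev/null; python3 st.py
```

```text
dx 0.0648 dy -0.0039 z 0.0081 Fx -3.41 Fy 2.45 Fz -2.29 M [1.   1.04 0.23] w 0.0238 t 18.35
dx 0.0617 dy -0.0035 z 0.0085 Fx -0.06 Fy -0.93 Fz -2.18 M [-0.02 -0.16  0.  ] w 0.0236 t 18.73
```

```bash

python3 -m crank '[[0,-0.0008,0,0,0,0,0.1],[0,-0.0016,0,0,0,0,0.1]]' >/dev/null; python3 st.py
```

```text
dx 0.0604 dy -0.0036 z 0.0084 Fx -0.33 Fy -0.04 Fz -1.22 M [ 0.04 -0.12 -0.03] w 0.0238 t 18.98
```

```bash

python3 - <<'E'
from h import *
f=grab_frame("scene"); f["pixels"]=np.clip(f["pixels"]*1.8,0,255).astype(np.uint8)
crop(f,"sc10",365,205,405,245,15)
E
python3 -m crank '[[0.0002,0.002,0,0,0,0,0.1],[0.0004,0.004,0,0,0,0,0.1],[0.0004,0.006,0,0,0,0,0.1],[0.0004,0.006,0,0,0,0,0.1]]' >/dev/null; python3 st.py
```

```text
dx 0.0668 dy -0.0037 z 0.0080 Fx 0.32 Fy 1.53 Fz -1.85 M [-0.01 -0.13 -0.02] w 0.0238 t 19.52
```

View pics/sc10.png

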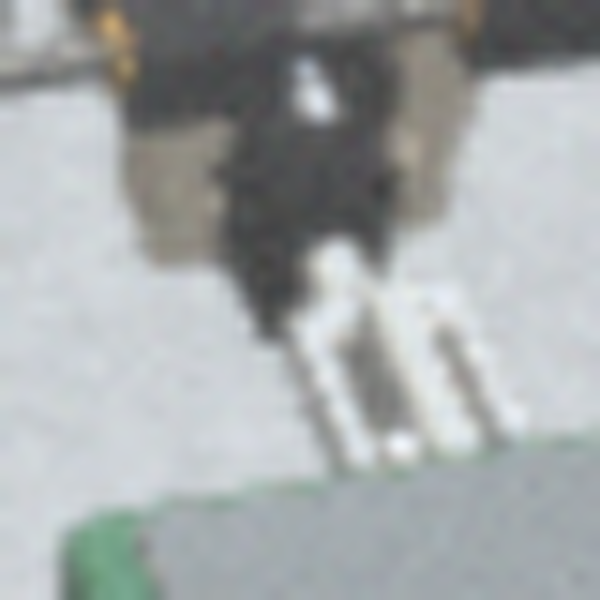

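```bash

for i in 1 2; do python3 -m crank '[[0,0.0015,0,0,0,0,0.1],[0,0.0015,0,0,0,0,0.1]]' >/dev/null; python3 st.py; done
```

```text
dx 0.0682 dy -0.0037 z 0.0079 Fx -0.27 Fy -0.14 Fz -1.60 M [-0.   -0.09 -0.01] w 0.0237 t 19.77
dx 0.0696 dy -0.0037 z 0.0080 Fx -0.66 Fy -0.10 Fz -1.34 M [ 0.07 -0.13 -0.05] w 0.0237 t 20.02
```

```bash

python3 -m crank '[[0,0.001,0,0,0,0,0.1],[0,0.001,0,0,0,0,0.1]]' >/dev/null; python3 st.py
```

```text
dx 0.0701 dy -0.0038 z 0.0080 Fx 3.93 Fy 0.10 Fz -3.62 M [-0.2  -1.3  -0.05] w 0.0235 t 20.27
```

Gate contact at dx 70 mm, as predicted. Pull up to 10 N.

```bash

python3 -m crank '[[0,0.0008,0,0,0,0,0.1],[0,0.0008,0,0,0,0,0.1]]' >/dev/null; python3 st.py
```

```text
dx 0.0704 dy -0.0039 z 0.0081 Fx 6.18 Fy -1.70 Fz -5.20 M [-0.4  -2.33 -0.16] w 0.0238 t 20.52
```

```bash

python3 -m crank '[[0,0.0008,0,0,0,0,0.1],[0,0.0008,0,0,0,0,0.1]]' >/dev/null; python3 st.py
```

```text
dx 0.0706 dy -0.0040 z 0.0082 Fx 9.76 Fy -1.96 Fz -6.94 M [-0.7  -3.13 -0.16] w 0.0237 t 20.77
```

```bash

python3 -m crank '[[0,0,0,0,0,0,0.1],[0,0,0,0,0,0,0.1]]' >/dev/null; python3 st.py
python3 -m crank '[[0,0.0001,0,0,0,0,0.1],[0,0.0001,0,0,0,0,0.1]]' >/dev/null; python3 st.py
```

```text
dx 0.0706 dy -0.0040 z 0.0081 Fx 8.17 Fy -2.33 Fz -7.26 M [-0.62 -3.08 -0.18] w 0.0237 t 21.02
dx 0.0706 dy -0.0040 z 0.0082 Fx 8.61 Fy -2.67 Fz -7.19 M [-0.57 -3.17 -0.16] w 0.0239 t 21.27
```

```bash

python3 -m crank '[[0,0.0003,0,0,0,0,0.1],[0,0.0003,0,0,0,0,0.1]]' >/dev/null; python3 st.py
for i in 1 2; do python3 -m crank '[[0,0,0,0,0,0,0.1],[0,0,0,0,0,0,0.1]]' >/dev/null; python3 st.py; done
```

```text
dx 0.0707 dy -0.0040 z 0.0082 Fx 10.41 Fy -2.88 Fz -7.53 M [-0.77 -3.53 -0.15] w 0.0239 t 21.52
dx 0.0707 dy -0.0040 z 0.0082 Fx 10.33 Fy -2.60 Fz -8.24 M [-0.75 -3.53 -0.21] w 0.0235 t 21.77
dx 0.0707 dy -0.0040 z 0.0082 Fx 10.43 Fy -2.46 Fz -9.06 M [-0.72 -3.48 -0.16] w 0.0240 t 22.02
```

```bash

python3 -m crank '[[0,-0.002,0,0,0,0,0.1],[0,-0.004,0,0,0,0,0.1],[0,-0.006,0,0,0,0,0.1],[0,-0.008,0,0,0,0,0.1],[0,-0.008,0,0,0,0,0.1]]' >/dev/null; python3 st.py
python3 -m crank '[[0.0008,0,0,0,0,0,0.1],[0.0008,0,0,0,0,0,0.1]]' >/dev/null; python3 st.py;python3 -m crank '[[0.0005,0,0,0,0,0,0.1],[0.0005,0,0,0,0,0,0.1]]' >/dev/null; python3 st.py
```

```text
dx 0.0646 dy -0.0037 z 0.0079 Fx 0.69 Fy -0.13 Fz -2.18 M [ 0.01 -0.11  0.01] w 0.0237 t 22.65
dx 0.0647 dy -0.0037 z 0.0070 Fx 0.23 Fy -0.15 Fz -1.66 M [ 0.05 -0.13  0.04] w 0.0238 t 22.90
dx 0.0646 dy -0.0037 z 0.0066 Fx -0.09 Fy -0.19 Fz -2.25 M [-0.01 -0.19  0.01] w 0.0239 t 23.15
```

```bash

for i in 1 2; do python3 -m crank '[[0.0005,0,0,0,0,0,0.1],[0.0005,0,0,0,0,0,0.1]]' >/dev/null; python3 st.py;done
```

```text
dx 0.0646 dy -0.0037 z 0.0061 Fx 0.27 Fy -0.08 Fz -2.00 M [ 0.03 -0.06 -0.  ] w 0.0235 t 23.40
dx 0.0645 dy -0.0037 z 0.0058 Fx -1.38 Fy 0.80 Fz 1.08 M [-0.07  0.29 -0.02] w 0.0238 t 23.65
```

```bash

python3 -m crank '[[0,0,0,0,0,0,0.35],[0,0,0,0,0,0,0.5],[0,0,0,0,0,0,0.6],[0,0,0,0,0,0,0.6],[0,0,0,0,0,0,0.6]]' ; python3 - <<'E'
from h import *
f=grab_frame("wrist"); cv2.imwrite("pics/w11.png",f["pixels"][:,:,::-1])
E
```

```text
t: 24.28
eef_pos: [0.5199, 0.1946, 0.0056]
ee_rot: [-1.165, 1.57, 0.506]
force: [-0.1, -0.0, -0.2]
width: 0.0518
```

View pics/w11.png

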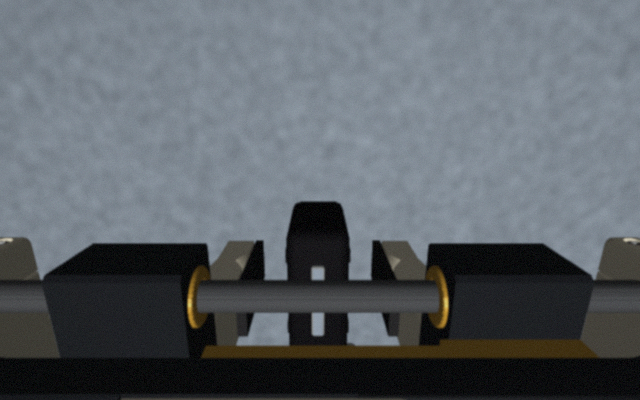

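Fingers clear on both sides of the grip (columns 264 and 372; grip 288–348). Retreat straight up.

```bash

python3 -m crank '[[-0.01,0,0,0,0,0,0.6],[-0.03,0,0,0,0,0,0.6],[-0.06,0,0,0,0,0,0.6],[-0.1,0,0,0,0,0,0.6],[-0.15,0,0,0,0,0,0.6],[-0.2,0.02,0,0,0,0,0.6],[-0.2,0.06,0,0,0,0,0.6],[-0.2,0.06,0,0,0,0,0.6]]' ; python3 - <<'E'
from h import *
f=grab_frame("scene"); cv2.imwrite("pics/s12.png",f["pixels"][:,:,::-1])
f["pixels"]=np.clip(f["pixels"]*1.6,0,255).astype(np.uint8)
crop(f,"sc12",355,195,415,245,12)
f=grab_frame("side"); crop(f,"sd12",250,125,330,185,9)
E
```

```text
t: 25.32
eef_pos: [0.4582, 0.188, 0.2074]
ee_rot: [-0.828, 1.567, 0.844]
force: [1.2, 0.3, -0.0]
width: 0.0526
```

View pics/sc12.png

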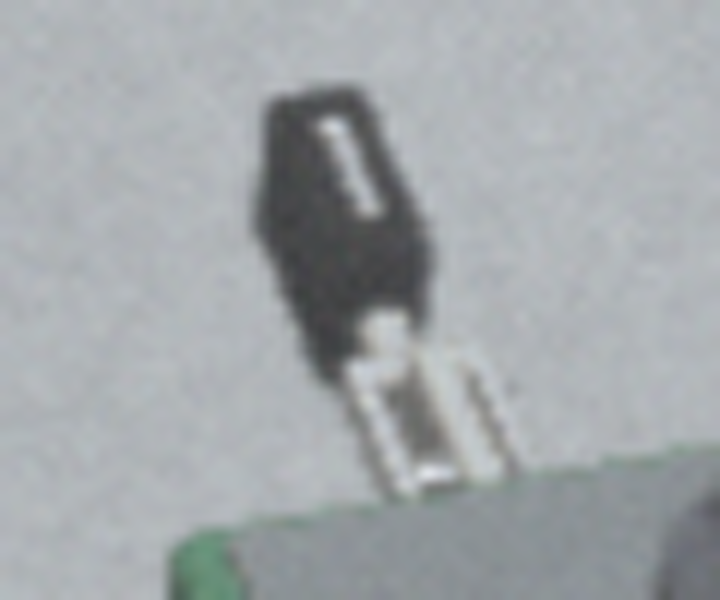

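View pics/sd12.png

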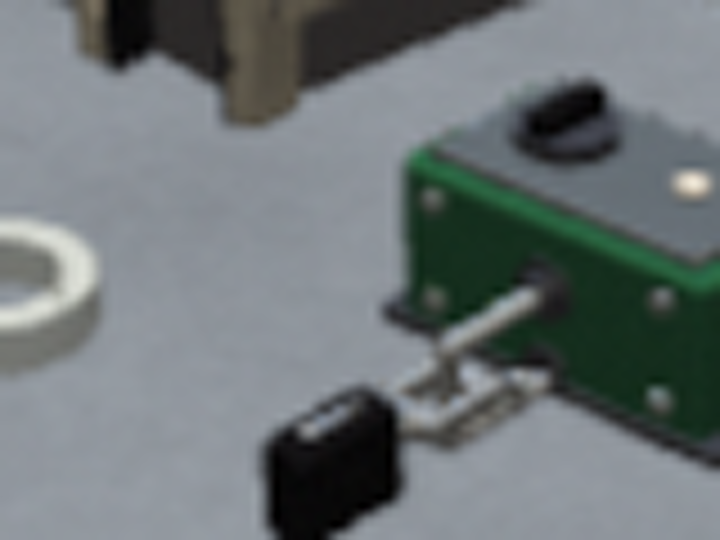

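View pics/s12.png

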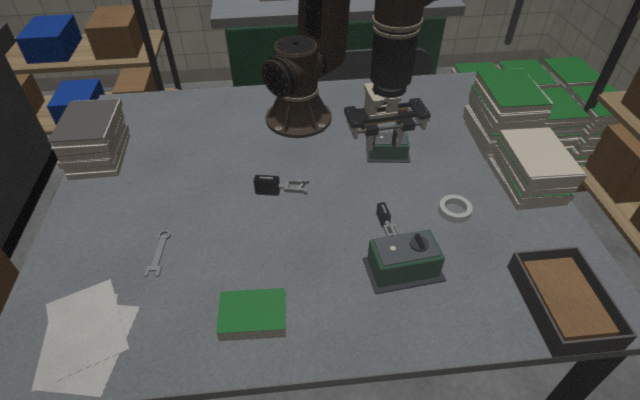

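The hook is standing on the table with the bar inside its jaw and the gate shut across the mouth (bright at crop (430,475)). The booklets, spanner and tape roll look unmoved.

```bash
python3 -c "
from station import *
print(job_done())"
```

```text
the job is handed in; nothing more can be done
None
```

The smaller snap hook is hooked on the bar of the larger green housing's staple, standing on the table with its gate shut. I handed the job in at about 25 s.

- **Pushing on:** On the first approach the bar met something solid, most likely the gate's hinge, at up to about 10.8 N along the hook (about 12 N in total). I backed off and moved the hook sideways in small steps, about 6.5 mm in all. The gate then gave way at about 7–11 N. The along-hook force fell to about 0 N as the gate flicked shut.
- **Pull test:** I pulled straight back until the along-hook reading was about 10.4 N and held it for about half a second. The gate held, with the bar against it about 15 mm ahead of the seat, as it should be with the gate shut. During that pull the vertical reading also rose to about -9 N, including the hook's weight of 2–3 N. That puts the total load on the bar at about 12–13 N by my estimate, under the 15 N limit.
- **Release:** I eased the pull, lowered the hook until it touched the table, opened the fingers and lifted the arm clear.

**Last checks:** Camera views show the bar inside the jaw and the gate across the mouth. The booklets, spanner and tape roll look unmoved in the overall picture, though I did not measure them. Individual force readings varied by about 1 N, so the figures above are only that precise. I read forces only at the end of each small step, so brief peaks between readings were not recorded.

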